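Stack a power converter, spacer and heat sink in the assembly nest

TASK

Build up the cooling stack in the nest with the blue corner posts: first plug the black converter fully home, its orange-striped end at the nest's orange-striped end, then lay the brass spacer plate flat on it, then set the heat sink, fins up, flat on the spacer, all three square between the posts. Set each part down and let go of it before fetching the next, do not drop any, and leave the other things on the bench where they stand.

Things in the scene. Friction and masses are not known exactly. Their poses are not given: they have to be found in the camera images.
- nest: assembly nest, fixed to the bench: aluminium base plate 92 (x) x 100 (y) x 6 mm with a grey pocket floor and four blue L-shaped corner posts, tops 50 mm above the bench. An orange stripe on the base plate marks its +y end. Every side has a gap between posts, down to the floor, for the fingers: 30 mm wide on the y sides, 31 mm on the x sides. Origin: pocket centre at bench height; z up
- nest_seat (a point): point on the nest's pocket axis 8 mm above the bench, where the converter's origin lies when it is fully home (nest axes)
- nest_mouth (a point): centre of the pocket's open mouth, level with the post tops, 50 mm above the bench (nest axes). Between the posts the pocket is 44 mm (x) by 50 mm (y); the top 5 mm of the posts slope outwards as a lead-in
- nest_floor (a point): centre of the pocket's floor, 14 mm above the bench (nest axes). The floor has a rectangular socket, 29.4 mm (x) by 31.4 mm (y) and 8 mm deep, centred 5 mm from here towards nest +y, the striped end
- converter: power converter, a black block with silver top: case 40 (x) x 46 (y) x 16 mm over a grey plug foot 24 (x) x 26 (y) x 6 mm; 22 mm high in all. The foot is off centre, 5 mm towards the +y end, which an orange stripe on the top marks. It fits the nest only with the stripe at the nest's striped end. Origin: below the case's centre, at the foot's underside; z up
- spacer: flat brass-coloured spacer plate, 40 (x) x 46 (y) x 10 mm, the same either way round. Origin: centre of its underside; z up
- heat_sink: finned aluminium heat sink, 40 (x) x 46 (y) mm, 24 mm high: base 4 mm thick, fins 20 mm high standing up from it and running along x; the outer fins are 44 mm apart over their faces. The same either way round. Origin: centre of the underside of the base; z up
- tape_roll: bystander: roll of yellow tape lying flat, 62 mm across, 19 mm high. Origin: centre of the underside
- transformer: bystander: small mains transformer, 44 x 54 x 43 mm high. Origin: centre of the underside
- solder_spool: bystander: spool of solder standing up, 55 mm across, 50 mm high. Origin: centre of the underside
- flux_bottle: bystander: narrow brown dropper bottle, 30 mm across, 88 mm high, easily tipped. Origin: centre of the underside
- fuse_box: bystander: small orange carton, 30 x 48 x 22 mm high. Origin: centre of the underside
- cap_big: bystander: blue capacitor standing up, 22 mm across, 36 mm high. Origin: centre of the underside
Mind the look-alikes: they are no part of the job. What is shaped like the heat_sink but green, purple or red is not meant.

How it is judged (in metres and radians):
On the way, in this order (a step that is already met when the one before it is completed fails the run):
1. the converter is plugged fully home in the nest, stripe end to stripe end, and released (horizontal distance between converter and nest_seat below 0.004 m and z of converter in the frame of nest_seat between -0.0025 and 0.0025 m and angle between the y axis of converter and the y axis of nest, either way round below 0.11 rad and angle between converter's own z axis and vertical below 0.06 rad and contact force between the fingers and converter below 0.2 N and linear speed of converter below 0.02 m/s), for 0.2 s.
2. the spacer lies flat and square on the converter, inside the posts, and is released (horizontal distance between spacer and nest_seat below 0.004 m and z of spacer in the frame of nest_seat between 0.0195 and 0.0245 m and angle between the y axis of spacer and the y axis of nest, either way round below 0.11 rad and angle between spacer's own z axis and vertical below 0.06 rad and contact force between the fingers and spacer below 0.2 N and linear speed of spacer below 0.02 m/s), for 0.2 s.
3. the heat sink stands fins up, flat and square on the spacer, inside the posts, and is released (horizontal distance between heat_sink and nest_seat below 0.004 m and z of heat_sink in the frame of nest_seat between 0.0295 and 0.0345 m and angle between the y axis of heat_sink and the y axis of nest, either way round below 0.11 rad and angle between heat_sink's own z axis and vertical below 0.06 rad and contact force between the fingers and heat_sink below 0.2 N and linear speed of heat_sink below 0.02 m/s), for 0.2 s.
At the end, for the whole second after the job is handed in: Converter plugged in the nest, spacer on it, heat sink on top: each within 4 mm of the pocket axis and 2.5 mm of its fully seated height, turned under 0.11 rad from the nest's axes, tilted under 0.06 rad, at rest. Other things within 20 mm of their places (horizontal distance between each of converter, spacer, heat_sink and nest_seat below 0.004 m and z of converter in the frame of nest_seat between -0.0025 and 0.0025 m and angle between the y axis of each of converter, spacer, heat_sink and the y axis of nest, either way round below 0.11 rad and angle between each of converter, spacer, heat_sink's own z axis and vertical below 0.06 rad and linear speed of each of converter, spacer, heat_sink below 0.02 m/s and z of spacer in the frame of nest_seat between 0.0195 and 0.0245 m and z of heat_sink in the frame of nest_seat between 0.0295 and 0.0345 m); the robot touches nothing.
It fails at once if a bystander is knocked or moved more than 20 mm (distance of any of tape_roll, transformer, solder_spool, flux_bottle, fuse_box, cap_big from where it was at the start of the episode above 0.02 m).
It fails at once if a part is dropped or thrown (moves faster than 0.6 m/s, a fall of about 18 mm, out of the fingers) ((linear speed of converter above 0.6 m/s and contact force between the fingers and converter below 0.2 N) or (linear speed of spacer above 0.6 m/s and contact force between the fingers and spacer below 0.2 N) or (linear speed of heat_sink above 0.6 m/s and contact force between the fingers and heat_sink below 0.2 N)).
It also fails if it takes over 69 s, if anything falls off the work surface, if the arm or the gripper's body presses on something with over 40 N, if the wrist force passes 120 N, or if a joint passes its speed limit or range.

ROBOT

A 6-joint arm with a two-finger parallel gripper is mounted at the origin on a cart in front of the work surface, level with it; the furniture and walls round the work are solid. World frame = base frame: x ahead of the robot, y to its left, z up, the work surface at z = 0. Lengths are in m, angles in degrees, forces in N, time in s.
With the tool pointing down it reaches from about 0.4 to 0.825 m from the base axis. Payload 7 kg.
Tool frame: the origin (TCP) lies on the centre line of the jaws, within the pads' length; the fingertips stand 19 mm ahead of it and the grasp point (between the pads) is the TCP; z points along the fingers, y is the line along which they close (so a half turn about z gives the same grasp; the last joint's range is limited). The gripper opens to 88 mm and grips with 3 to 60 N. Pads are 19 mm wide; open, the fingers measure 130 mm over their backs; the gripper's body (78 mm by 193 mm) begins 47 mm behind the grasp point.
Start: joints at [82.053, 20.546, 0.682, 0, -70.136, -16.507], TCP at [0.279, 0.614, 0.246] pointing down, gripper open.
Joint ranges: [-176.03, 176.03], [-82.01, 121.73], [-58.28, 71.71], [-173.87, 95.51], [-174.79, -0.11], [-173.66, 173.66]. Speed limits (degrees/s): [136.94, 136.94, 172.46, 180, 180, 180].

INTERFACE

Orientations are given as [roll, pitch, yaw] about the fixed x, y, z axes, in that order (R = Rz(yaw) Ry(pitch) Rx(roll)).
In Python, from plant import ctrl gives the robot as it stands.
- The arm moves only by the tool move_arm, never from a script. Its argument "motion" is a list of rows, each a list of 3 entries, a list of its own where there are three numbers: the shift along the tool's x, y, z in mm, then the turn, a rotation vector about the tool's x, y, z in degrees, then the closure, from 0 (fully open) to 1 (shut). A call has 1 to 10 rows; each row is the pose to reach, as a shift and turn from the pose commanded when the call began, along the tool's axes at that moment; what a row does not reach only later rows make up. A row lasts 1/12 s, in which the tool goes at most 41.7 mm and 7.16 degrees, less where a joint would pass 70% of its speed; a pose out of reach is approached as far as the arm can. A call with a gripper value outside its range is refused whole. The fingers move at their own pace and stop on an object; the grip force is fixed at half the most. Time passes only in rows, so rows that repeat a pose let the fingers close. It gives the time, the measured TCP pose, the force, the opening and the grip force at its end, in the units of the state.
- ctrl.get_obs(): the state, without advancing time (a new reading comes with each control period).
- ctrl.snapshot(name): name is "scene" or "top" or "wrist"; returns a dict with "color" (384x512x3 uint8, blue, green, red), "camera_matrix" (3x3 intrinsics, pixels), "cam_to_world" (4x4, takes a point from camera to world coordinates). Camera axes: x right, y up, looking along -z (the intrinsics and any distortion apply to the point x, -y, -z); pixel columns grow to the right and rows downward; lengths in m; the calibration is good to about 2 mm. A picture is of the moment at which its call begins. There is no depth.
- ctrl.close_job(): hands the job in; it is judged then, once.
The state is a dict: "clock": time; "joint_pos": joint angles; "qvel": joint speeds; "tau": joint torques, N m; "tool_pos": TCP position; "orientation": TCP orientation; "force": force on the tool from outside, world axes, zero at the start; "moment": the same for the moment, N m; "opening": finger opening in m; "gripper_force": force on a finger pad.
Only numpy, scipy, OpenCV 4.12 (cv2) and the standard library are available. Lean on these libraries where they do the work, as an engineer would, in place of code of your own. Each camera call takes 0.05 s, during which the arm holds its last target. There are 200 camera calls.

## Working session

There is one attempt and no reset: what is moved stays moved. The work goes in short steps, Python scripts to look and compute and a tool call to move; the robot and the scene stay as the last step left them, time stands still between calls to the robot, and variables do not carry over. Pictures are saved under pics/ and viewed, at most 10 in all, crops included, and the job is handed in when it is done.

Besides the shell and the picture viewer there is one more tool, called after "Request:" by a JSON object that holds its "api" and its "payload", one argument or row to a line. move_arm: Moves the arm, as the interface text tells. Its arguments: {"type":"object","properties":{"motion":{"type":"array"}},"required":["motion"]}

```bash
mkdir -p pics; ls
python3 - <<'E'
from plant import ctrl
import cv2,numpy as np
o=ctrl.get_obs();print({k:np.round(v,4).tolist() for k,v in o.items()})
for n in("scene","top","wrist"):
    s=ctrl.snapshot(n);cv2.imwrite(f"pics/{n}0.png",s["color"]);np.savez(f"{n}0.npz",**s);print(n,s.keys(),s["camera_matrix"].tolist(),np.round(s["cam_to_world"],3).tolist())
a=[cv2.imread(f"pics/{n}0.png") for n in("top","scene")]
cv2.imwrite("pics/top0b.png",cv2.resize(a[0],(800,600),interpolation=cv2.INTER_CUBIC))
E
```

```text
pics
{'clock': 0.0, 'joint_pos': [82.0529, 20.5913, 0.6327, -0.0195, -70.1355, -16.5056], 'qvel': [-0.0464, 0.0227, 0.0734, 0.0793, 0.0167, 0.0032], 'tau': [0.0009, -58.272, 29.3071, 6.9975, 0.007, -0.0002], 'tool_pos': [0.2793, 0.614, 0.2446], 'orientation': [179.9046, -0.0091, -24.4594], 'force': [-0.7659, -0.0273, 1.2014], 'moment': [-0.0005, 0.0181, 0.046], 'gripper_force': 0.0, 'opening': 0.0875}
scene dict_keys(['color', 'camera_matrix', 'cam_to_world']) [[465.5418480702749, 0.0, 253.76944285934667], [0.0, 465.5418480702749, 194.4285341012173], [0.0, 0.0, 1.0]] [[0.463, 0.61, -0.643, -0.209], [-0.886, 0.322, -0.332, -0.328], [0.005, 0.724, 0.69, 0.863], [0.0, 0.0, 0.0, 1.0]]
top dict_keys(['color', 'camera_matrix', 'cam_to_world']) [[486.7727536403391, 0.0, 262.4497945652521], [0.0, 486.7727536403391, 200.66252498157147], [0.0, 0.0, 1.0]] [[0.006, 0.99, -0.138, 0.34], [-1.0, 0.005, -0.01, 0.06], [-0.009, 0.138, 0.99, 1.475], [0.0, 0.0, 0.0, 1.0]]
wrist dict_keys(['color', 'camera_matrix', 'cam_to_world']) [[313.5320042353224, 0.0, 257.64846846851657], [0.0, 313.5320042353224, 190.2637663363302], [0.0, 0.0, 1.0]] [[-0.414, 0.882, 0.224, 0.339], [-0.91, -0.402, -0.099, 0.586], [0.002, -0.245, 0.97, 0.384], [0.0, 0.0, 0.0, 1.0]]
```

View pics/top0b.png

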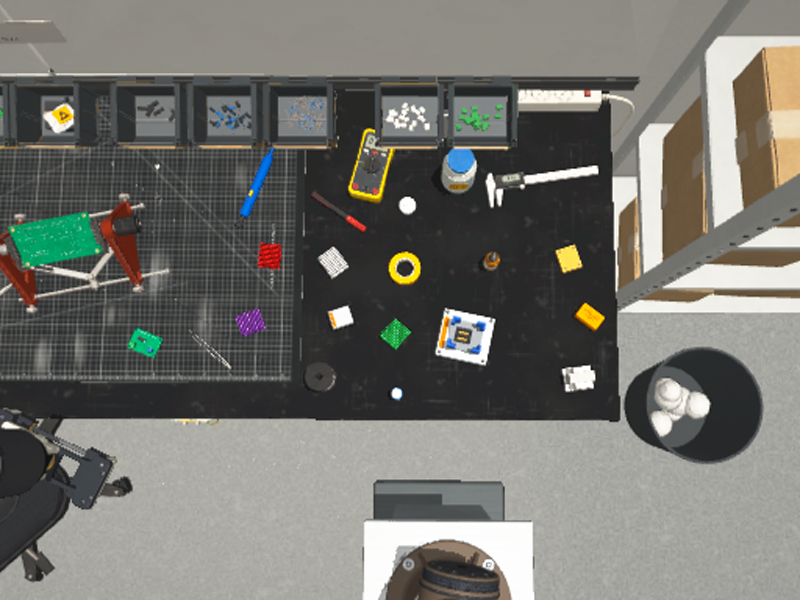

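View pics/scene0.png

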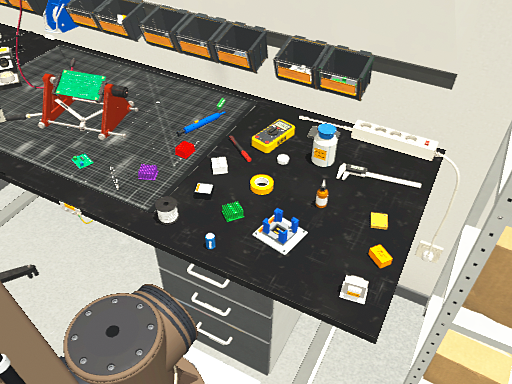

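The top view (800-px scale) shows the nest at (465,335) with its stripe on the left, the converter at (340,317), the heat sink at (333,262) and the brass spacer at (568,258). The scene view agrees: nest (280,232), converter (203,190), heat sink (219,166), spacer (379,220).

```bash
cat > h.py <<'E'
import cv2,numpy as np
from plant import ctrl
def snap(n,f):
    s=ctrl.snapshot(n);cv2.imwrite(f"pics/{f}.png",s["color"]);np.savez(f"{f}.npz",**s);return s
def load(f): return dict(np.load(f"{f}.npz"))
def ray(s,p,z):
    """pixels Nx2 -> world points on plane z"""
    p=np.atleast_2d(p).astype(float);K=s["camera_matrix"];T=s["cam_to_world"]
    d=np.c_[(p[:,0]-K[0,2])/K[0,0],-(p[:,1]-K[1,2])/K[1,1],-np.ones(len(p))]@T[:3,:3].T
    return T[:3,3]+d*((z-T[2,3])/d[:,2])[:,None]
def proj(s,w):
    w=np.atleast_2d(w);K=s["camera_matrix"];T=s["cam_to_world"];c=(w-T[:3,3])@T[:3,:3]
    return np.c_[K[0,0]*c[:,0]/-c[:,2]+K[0,2],-K[1,1]*c[:,1]/-c[:,2]+K[1,2]]
def blobs(s,m,z,amin=30):
    """mask components, min-area rectangle of the contour cast on plane z"""
    out=[]
    for c in cv2.findContours(m.astype(np.uint8),cv2.RETR_EXTERNAL,cv2.CHAIN_APPROX_NONE)[0]:
        if cv2.contourArea(c)<amin: continue
        w=ray(s,cv2.convexHull(c)[:,0],z)[:,:2]*1000
        (x,y),(a,b),t=cv2.minAreaRect(w.astype(np.float32))
        if a>b: a,b,t=b,a,t+90        # t: direction of short side
        out.append((np.round(c[:,0].mean(0)),np.round([x,y,a,b,(t+90)%180-90],1)))
    return out
E
python3 - <<'E'
from h import *
s=load("top0");im=s["color"];hsv=cv2.cvtColor(im,cv2.COLOR_BGR2HSV)
R=np.zeros(im.shape[:2],bool);R[150:262,195:396]=1
for p,r in blobs(s,(hsv[...,2]>90)&R,0.02): print(p,r)
cv2.imwrite("pics/c1.png",cv2.resize(im[150:262,196:396],None,fx=4,fy=4,interpolation=cv2.INTER_CUBIC))
E
```

```text
[254. 252.] [3.898e+02 1.007e+02 2.070e+01 2.080e+01 3.000e-01]
[370. 242.] [ 421.  -246.6   45.7   61.9    7.9]
[252. 213.] [504.3 105.1  42.9  46.1  49.3]
[297. 215.] [499.2 -29.2  93.6 100.7 -12. ]
[218. 203.] [535.9 210.5  35.8  42.   19. ]
[377. 202.] [ 539.2 -269.6   35.    51.1  -37.5]
[314. 166.] [648.4 -82.8  27.4  34.3  89.6]
[259. 171.] [6.338e+02 8.760e+01 6.200e+01 6.390e+01 3.000e-01]
[213. 168.] [644.  226.8  42.6  51.9 -52.9]
[364. 165.] [ 652.9 -232.    41.8   48.7  -73. ]
[394. 172.] [ 631.4 -323.5    6.1  139.    88.2]
```

View pics/c1.png

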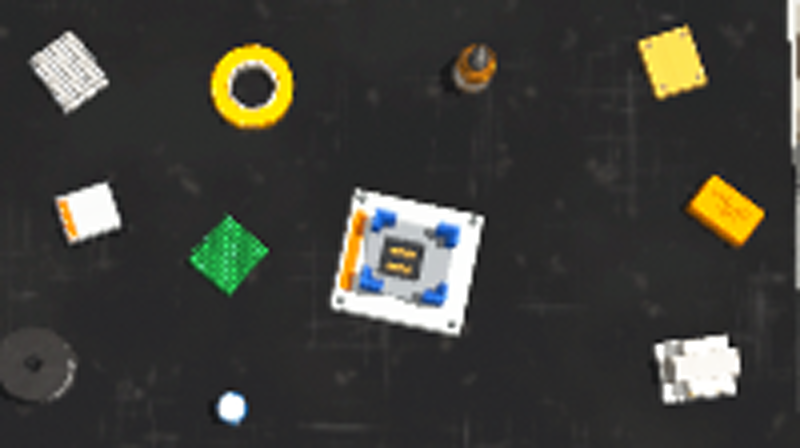

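The crop (4x, offset 196,150) shows the nest with its orange stripe on the left at (353,250), the converter at (88,212) with its stripe on the left, the heat sink at (68,72) and the spacer at (672,62). Yaws are roughly: nest -12°, converter +20°, heat sink -53°, spacer -73°. Gripping across x keeps joint 6 in range for all three parts. I'll look at the nest and then at each part with the wrist camera at matching relative poses, so that calibration bias cancels.

```bash
cat >> h.py <<'E'
from scipy.spatial.transform import Rotation as Ro
def to(x,y,z,yaw,cur=None):
    """shift (mm, tool axes) and rotvec (deg) from the measured or given pose to x,y,z (mm), tool down at yaw"""
    o=ctrl.get_obs()
    p,r=(np.array(o["tool_pos"])*1000,Ro.from_euler("xyz",o["orientation"],degrees=True)) if cur is None else (np.array(cur[:3]),Ro.from_euler("xyz",[180,0,cur[3]],degrees=True))
    print("shift",np.round(r.inv().apply(np.array([x,y,z])-p),1),"turn",np.round((r.inv()*Ro.from_euler("xyz",[180,0,yaw],degrees=True)).as_rotvec(degrees=True),2))
E
python3 - <<'E'
from h import *
to(499,-29,200,-102,(279,614,246,-24.454))
E
```

```text
shift [466.4 494.2  46. ] turn [ 0.   -0.   77.55]
```

Request:
{"api": "move_arm", "payload": {
  "motion": [
    [[466,494,46],[0,0,77.5],0],
    [[466,494,46],[0,0,77.5],0],
    [[466,494,46],[0,0,77.5],0],
    [[466,494,46],[0,0,77.5],0],
    [[466,494,46],[0,0,77.5],0],
    [[466,494,46],[0,0,77.5],0],
    [[466,494,46],[0,0,77.5],0],
    [[466,494,46],[0,0,77.5],0],
    [[466,494,46],[0,0,77.5],0],
    [[466,494,46],[0,0,77.5],0]
  ]
}}

```text
clock: 0.98
tool_pos: [0.4139, 0.219, 0.2174]
orientation: [-180.0, 0.0, -96.4]
force: [0.1, 0.8, 0.3]
opening: 0.0876
gripper_force: 0.0
```

Run:
```python
from h import *
o=ctrl.get_obs();print(o["tool_pos"],o["orientation"],o["clock"])
to(499,-29,200,-102)
```

```text
[0.41390235 0.21904668 0.21740519] [-1.79991566e+02  1.96319683e-02 -9.64004560e+01] 0.9833
shift [ 237.  -112.2   17.3] turn [-0.01  0.02  5.6 ]
```

Request:
{"api": "move_arm", "payload": {
  "motion": [
    [[237,-112,17.5],[0,0,5.6],0],
    [[237,-112,17.5],[0,0,5.6],0],
    [[237,-112,17.5],[0,0,5.6],0],
    [[237,-112,17.5],[0,0,5.6],0],
    [[237,-112,17.5],[0,0,5.6],0],
    [[237,-112,17.5],[0,0,5.6],0],
    [[237,-112,17.5],[0,0,5.6],0],
    [[237,-112,17.5],[0,0,5.6],0],
    [[237,-112,17.5],[0,0,5.6],0]
  ]
}}

```text
clock: 1.73
tool_pos: [0.5, -0.0274, 0.1995]
orientation: [180.0, -0.0, -101.8]
force: [-0.3, 0.7, 0.7]
opening: 0.0881
gripper_force: 0.0
```

Run:
```python
from h import *
s=snap("wrist","w1")
o=ctrl.get_obs();print(o["tool_pos"],o["orientation"],o["clock"])
im=s["color"];hsv=cv2.cvtColor(im,cv2.COLOR_BGR2HSV);h,S,V=cv2.split(hsv)
print(proj(s,[[.499,-.029,0],[.499,-.029,.05],o["tool_pos"]]))
print(np.round(s["cam_to_world"],3).tolist())
for p,r in blobs(s,(h>100)&(h<130)&(S>120)&(V>60),.05,15): print("blue",p,r)
for p,r in blobs(s,(V>150)&(S<60),.006,300): print("white",p,r)
for p,r in blobs(s,(h>5)&(h<22)&(S>150)&(V>100),.006,15): print("orange",p,r)
cv2.imwrite("pics/w1b.png",cv2.resize(im,(800,600)))
```

```text
[ 0.49998212 -0.02658117  0.19970076] [ 1.79973133e+02 -5.95947257e-03 -1.01740569e+02] 1.7833
[[258.35759104 172.08187976]
 [258.51757777 182.0337225 ]
 [258.63940207 255.17128664]]
[[-0.979, -0.199, -0.049, 0.487], [0.205, -0.949, -0.239, -0.092], [0.001, -0.244, 0.97, 0.338], [0.0, 0.0, 0.0, 1.0]]
blue [279. 198.] [483.4 -10.6  14.3  23.9 -10.6]
blue [234. 198.] [524.4 -19.3  14.3  23.6 -13.2]
blue [281. 149.] [474.  -54.5  13.7  18.6 -10.5]
blue [233. 147.] [515.2 -64.   13.7  18.4 -13.2]
white [180. 360.] [640.7 186.2  72.4 478.2  78.1]
white [251. 261.] [525.   87.4  76.2 416.6  78.1]
white [371. 230.] [386.4  60.2  21.6  51.6  78.1]
white [144. 230.] [639.1   7.2  21.6  50.4  78.1]
white [448. 196.] [289.1  35.7  83.5 111.7 -86.4]
white [256. 166.] [499.6 -35.1  92.2 100.  -12. ]
white [447.  27.] [ 286.4 -134.8   64.1  112.4   90. ]
orange [187. 286.] [611.5  85.9  22.8  46.7  -5. ]
orange [257. 207.] [507.5   7.1   9.2  58.9  78.1]
orange [ 97. 153.] [660.8 -84.5  31.3  32.1   5.3]
orange [123. 146.] [633.4 -86.4   7.2  23.2   6. ]
orange [72.  8.] [ 638.5 -222.     4.2   27.6  -72.9]
```

View pics/w1b.png

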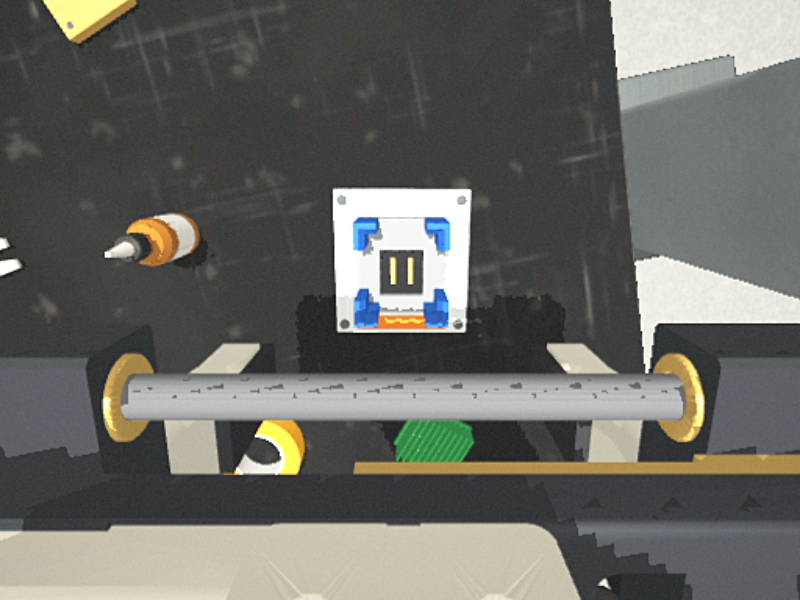

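The wrist picture (800-px scale) shows the nest at (402,260), stripe at the bottom (402,322), flux bottle at (165,240), and the jaw bar crossing row 397. The base plate measures 92.2 x 100 mm, which matches its given size. It sits 5 mm from the top camera's y, so I'll check against the scene camera.

Run:
```python
from h import *
for n,f,z in(("scene","scene0",.006),("top","top0",.006),("wrist","w1",.006)):
    s=load(f);hsv=cv2.cvtColor(s["color"],cv2.COLOR_BGR2HSV);h,S,V=cv2.split(hsv)
    if n!="wrist":
      for zz in (.006,.022,.010,.024):
        for p,r in blobs(s,V>90,zz,30):
            if 300<r[0]<700 and -300<r[1]<300 and 30<r[2]<100 and r[3]<110 and not(50<r[2]<85): print(n,zz,p,r)
    for p,r in blobs(s,(h>100)&(h<130)&(S>120)&(V>60),.05,10):
        if 440<r[0]<560 and abs(r[1])<110:print(n,"blue",p,r)
```

```text
scene 0.006 [380. 256.] [ 544.5 -272.7   46.7   62.2  -36.9]
scene 0.006 [379. 220.] [ 654.9 -238.4   40.3   57.1  -72.8]
scene 0.006 [322. 198.] [663.5 -80.6  31.9  71.6 -69. ]
scene 0.006 [203. 188.] [549.9 217.6  38.1  44.1  18.5]
scene 0.006 [219. 165.] [653.1 228.8  44.1  76.3 -53.5]
scene 0.022 [380. 256.] [ 530.4 -273.7   45.8   61.   -36.9]
scene 0.022 [379. 220.] [ 638.8 -240.1   39.6   56.   -72.8]
scene 0.022 [322. 198.] [647.2 -85.2  31.3  70.3 -69. ]
scene 0.022 [203. 188.] [535.7 207.4  37.4  43.3  18.5]
scene 0.022 [219. 165.] [637.  218.4  43.2  74.9 -53.5]
scene 0.01 [380. 256.] [ 541.  -273.    46.5   61.9  -36.9]
scene 0.01 [379. 220.] [ 650.9 -238.9   40.1   56.8  -72.8]
scene 0.01 [322. 198.] [659.4 -81.8  31.7  71.3 -69. ]
scene 0.01 [203. 188.] [546.4 215.   37.9  43.9  18.5]
scene 0.01 [219. 165.] [649.1 226.2  43.9  76.  -53.5]
scene 0.024 [380. 256.] [ 528.7 -273.9   45.7   60.9  -36.9]
scene 0.024 [379. 220.] [ 636.7 -240.3   39.5   55.9  -72.8]
scene 0.024 [322. 198.] [645.1 -85.8  31.2  70.1 -69. ]
scene 0.024 [203. 188.] [534.  206.1  37.3  43.2  18.5]
s
[... 1596 characters left out ...]
93.4 100.4 -12. ]
top 0.024 [218. 203.] [535.4 210.1  35.7  41.9  19. ]
top 0.024 [377. 202.] [ 538.7 -268.7   34.9   51.   -37.5]
top 0.024 [213. 168.] [643.2 226.4  42.5  51.8 -52.9]
top 0.024 [364. 165.] [ 652.  -231.2   41.6   48.5  -73. ]
top blue [304. 223.] [470.8 -49.4  10.5  19.8  26.8]
top blue [288. 220.] [ 4.822e+02  1.000e-01  1.250e+01  1.870e+01 -4.500e+01]
top blue [308. 208.] [515.8 -58.1  14.7  14.9  89.7]
top blue [291. 204.] [525.9 -11.   14.3  15.2  76.1]
wrist blue [279. 198.] [483.4 -10.6  14.3  23.9 -10.6]
wrist blue [234. 198.] [524.4 -19.3  14.3  23.6 -13.2]
wrist blue [281. 149.] [474.  -54.5  13.7  18.6 -10.5]
wrist blue [233. 147.] [515.2 -64.   13.7  18.4 -13.2]
```

Run:
```python
from h import *
to(536,216,200,-71)
```

```text
shift [-244.8   14.1   -0.3] turn [ 3.000e-02  0.000e+00 -3.074e+01]
```

Request:
{"api": "move_arm", "payload": {
  "motion": [
    [[-245,14,0],[0,0,-30.7],0],
    [[-245,14,0],[0,0,-30.7],0],
    [[-245,14,0],[0,0,-30.7],0],
    [[-245,14,0],[0,0,-30.7],0],
    [[-245,14,0],[0,0,-30.7],0],
    [[-245,14,0],[0,0,-30.7],0],
    [[-245,14,0],[0,0,-30.7],0],
    [[-245,14,0],[0,0,-30.7],0]
  ]
}}

```text
clock: 2.45
tool_pos: [0.5351, 0.2196, 0.1995]
orientation: [180.0, -0.0, -70.7]
force: [-0.6, -0.7, -1.0]
opening: 0.0876
gripper_force: 0.0
```

Run:
```python
from h import *
s=snap("wrist","w2")
o=ctrl.get_obs();print(o["tool_pos"],o["orientation"],o["clock"])
im=s["color"];hsv=cv2.cvtColor(im,cv2.COLOR_BGR2HSV);h,S,V=cv2.split(hsv)
m=((V>130)&(S<70))|((h>5)&(h<22)&(S>150)&(V>100))
m[240:]=0
for p,r in blobs(s,m,.022,100): print(p,r)
for p,r in blobs(s,(h>5)&(h<22)&(S>150)&(V>100),.022,15): print("orange",p,r)
p=proj(s,[[.536,.209,.02]])[0].astype(int);print(p)
cv2.imwrite("pics/w2b.png",cv2.resize(im[60:260,130:390],(780,600)))
```

```text
[0.53502021 0.21811031 0.19964193] [ 1.79960472e+02 -5.44713072e-03 -7.07840907e+01] 2.5
[372. 230.] [399.3 232.   20.9  51.1 -72.6]
[344. 218.] [433.7 231.1  25.5  47.4 -35.2]
[130. 221.] [647.  312.5  36.5  70.2 -89.8]
[472. 195.] [319.  158.1  34.4  86.7 -70.7]
[ 28. 192.] [748.7 305.6  39.5  73.7 -70.7]
[262. 165.] [534.5 205.8  35.2  41.3  18.7]
[155. 145.] [642.5 222.1  41.4  51.4 -53.1]
[449. 110.] [381.   93.6  19.   19.1  68.8]
[216.  34.] [617.6 103.6  21.2  56.  -54.3]
[206.  15.] [629.2  91.2  23.1  38.2 -70.7]
orange [46. 24.] [766.3 146.9   5.9  12.9 -58.3]
orange [216.  34.] [617.6 103.6  21.2  56.  -54.3]
[259 167]
```

View pics/w2b.png

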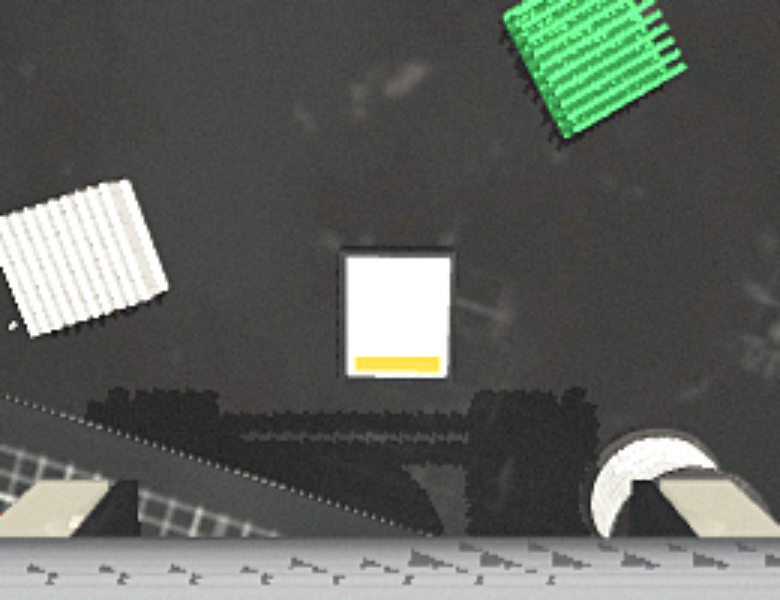

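The crop (3x, offset 130,60) shows the converter's silver top at (398,315) with its stripe toward the robot wrist at (397,363), the heat sink at (80,258) and the green look-alike at (595,65). The converter is at about (535,208) with yaw 18.7°. I'm descending to it.

Run:
```python
from h import *
to(535,208,27.5,-71.3)
```

```text
shift [  9.5   3.2 172.1] turn [ 0.04 -0.01  0.52]
```

Request:
{"api": "move_arm", "payload": {
  "motion": [
    [[9.5,3,30],[0,0,0.5],0],
    [[9.5,3,70],[0,0,0.5],0],
    [[9.5,3,110],[0,0,0.5],0],
    [[9.5,3,140],[0,0,0.5],0],
    [[9.5,3,160],[0,0,0.5],0],
    [[9.5,3,172],[0,0,0.5],0],
    [[9.5,3,172],[0,0,0.5],0]
  ]
}}

```text
clock: 3.08
tool_pos: [0.5343, 0.2044, 0.0254]
orientation: [179.7, -0.1, -71.5]
force: [-0.5, -0.8, 0.3]
opening: 0.0874
gripper_force: 0.0
```

Request:
{"api": "move_arm", "payload": {
  "motion": [
    [[0,0,0],[0,0,0],1],
    [[0,0,0],[0,0,0],1],
    [[0,0,0],[0,0,0],1],
    [[0,0,0],[0,0,0],1],
    [[0,0,0],[0,0,0],1],
    [[0,0,0],[0,0,0],1],
    [[0,0,0],[0,0,0],1]
  ]
}}

```text
clock: 3.67
tool_pos: [0.5365, 0.2065, 0.0283]
orientation: [-180.0, 0.0, -71.5]
force: [-0.2, 1.2, 0.3]
opening: 0.0463
gripper_force: 0.0
```

Request:
{"api": "move_arm", "payload": {
  "motion": [
    [[0,0,0],[0,0,0],1],
    [[0,0,0],[0,0,0],1],
    [[0,0,0],[0,0,0],1],
    [[0,0,0],[0,0,0],1],
    [[0,0,0],[0,0,0],1]
  ]
}}

```text
clock: 4.08
tool_pos: [0.5363, 0.2063, 0.028]
orientation: [180.0, -0.0, -71.5]
force: [-1.0, -0.5, 4.2]
opening: 0.0396
gripper_force: 30.0
```

Request:
{"api": "move_arm", "payload": {
  "motion": [
    [[0,0,-20],[0,0,0],1],
    [[0,0,-60],[0,0,0],1],
    [[0,0,-90],[0,0,0],1],
    [[0,0,-100],[0,0,0],1],
    [[0,0,-100],[0,0,0],1]
  ]
}}

```text
clock: 4.5
tool_pos: [0.5379, 0.2074, 0.1311]
orientation: [-179.7, 0.1, -71.5]
force: [0.0, -0.1, -1.5]
opening: 0.0399
gripper_force: 30.0
```

Run:
```python
from h import *
s=snap("wrist","w3")
for i in range(3):
    o=ctrl.get_obs();print(np.round(o["tool_pos"],4),np.round(o["orientation"],2),o["clock"],o["opening"],o["gripper_force"]);ctrl.snapshot("top")
im=s["color"]
cv2.imwrite("pics/w3b.png",cv2.resize(im[130:280,160:360],(800,600)))
print(np.array2string(im[195:250:3,258],separator=','))
to(499.6,-35.1,128,-102)
```

```text
[0.5368 0.2068 0.129 ] [-1.7985e+02  7.0000e-02 -7.1490e+01] 4.55 0.03980179431865877 29.999338388442993
[0.536  0.2063 0.1275] [-1.80e+02  3.00e-02 -7.15e+01] 4.6 0.03964114840377714 29.99946802854538
[0.5356 0.206  0.1267] [179.91  -0.   -71.5 ] 4.65 0.03957122469780134 29.999433159828186
[[ 39, 41, 42],
 [ 45, 45, 43],
 [ 48, 48, 45],
 [ 47, 46, 44],
 [ 83, 80, 81],
 [215,219,216],
 [255,255,255],
 [221,226,225],
 [222,229,227],
 [220,228,227],
 [224,228,226],
 [220,225,224],
 [255,255,255],
 [255,255,255],
 [226,232,230],
 [106,104,103],
 [154,152,151],
 [177,179,178],
 [193,190,188]]
shift [217.1 110.5  -1.3] turn [ 0.13 -0.06 30.51]
```

View pics/w3b.png

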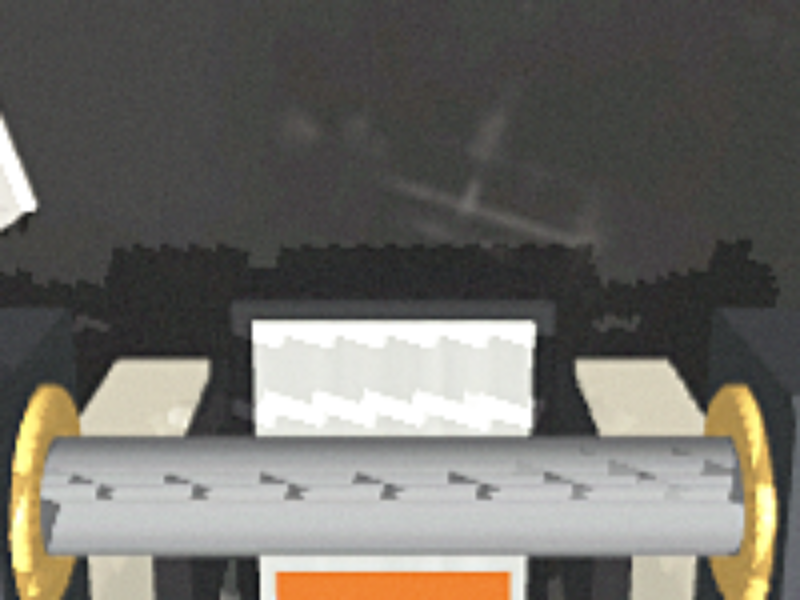

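The crop (4x, offset 160,130) shows the gripped converter: the silver far edge is at row 320 from column 250 to 536, and the case rim at row 300 from column 233 to 554. The stripe is on the robot side, as wanted. Next I'll work out the part's place in the tool frame and hence the nest approach.

```bash
cat >> h.py <<'E'
def tf(T,R_yaw,tcp,w):
    a=np.radians(R_yaw);w=np.atleast_2d(w)[:,:2]*1000-np.array(tcp[:2])
    return np.c_[w@[np.cos(a),np.sin(a)],w@[np.sin(a),-np.cos(a)]]
# camera pose in the tool frame (constant): from the settled picture w1-type snapshots
def cam2tool(s,o): 
    T=np.eye(4);T[:3,:3]=Ro.from_euler("xyz",o["orientation"],degrees=True).as_matrix();T[:3,3]=o["tool_pos"]
    return np.linalg.inv(T)@s["cam_to_world"]
E
python3 - <<'E'
from h import *
s=load("w3");px=np.array([[250,320],[536,320],[233,300],[554,300]])/4+[160,130]
for z in(.1225,):
  w=ray(s,px,z);print(np.round(w*1000,1));print(np.round(tf(None,-71.49,(536.8,206.8),w),1))
s4=snap("wrist","w4");o=ctrl.get_obs();print(o["tool_pos"],o["orientation"])
for f in("w4",):print(np.round(cam2tool(load(f),o),4).tolist())
to(499.6,-35.1,128,-102)
E
```

```text
[[560.3 194.8 122.5]
 [526.9 183.5 122.5]
 [563.  193.  122.5]
 [525.7 180.4 122.5]]
[[ 18.9 -18.4]
 [ 18.9  16.8]
 [ 21.4 -20.5]
 [ 21.5  18.9]]
[0.53555532 0.20578828 0.1262971 ] [ 1.79853230e+02 -3.98102810e-02 -7.14917138e+01]
[[-0.0003, 0.9697, 0.2444, 0.0663], [1.0, 0.0003, -0.0002, 0.0003], [-0.0003, 0.2444, -0.9697, -0.1389], [0.0, 0.0, 0.0, 1.0]]
shift [217.  110.6  -1.3] turn [ 0.13 -0.08 30.51]
```

Run:
```python
from h import *
to(498.8,-34.9,100,-102)
```

```text
shift [216.6 111.2  26.7] turn [ 0.13 -0.08 30.51]
```

Request:
{"api": "move_arm", "payload": {
  "motion": [
    [[36,18,2],[0,0,6],1],
    [[72,37,6],[0,0,11],1],
    [[108,55,10],[0,0,16],1],
    [[144,74,15],[0,0,22],1],
    [[180,92,20],[0,0,27],1],
    [[205,105,24],[0,0,29.5],1],
    [[216.5,111,26],[0,0,30.5],1],
    [[216.5,111,26],[0,0,30.5],1],
    [[216.5,111,26],[0,0,30.5],1],
    [[216.5,111,26],[0,0,30.5],1]
  ]
}}

```text
clock: 5.58
tool_pos: [0.5002, -0.0337, 0.1016]
orientation: [180.0, -0.0, -101.9]
force: [0.2, 0.8, -0.5]
opening: 0.0396
gripper_force: 30.0
```

Run:
```python
from h import *
snap("wrist","w5a");s=snap("wrist","w5")
o=ctrl.get_obs();print(np.round(o["tool_pos"],4),np.round(o["orientation"],2),o["clock"],o["opening"])
cv2.imwrite("pics/w5b.png",cv2.resize(s["color"][90:285,130:390],(800,600)))
```

```text
[ 0.5003 -0.0332  0.1018] [-180.     -0.   -101.88] 5.6833 0.03956015894605167
```

View pics/w5b.png

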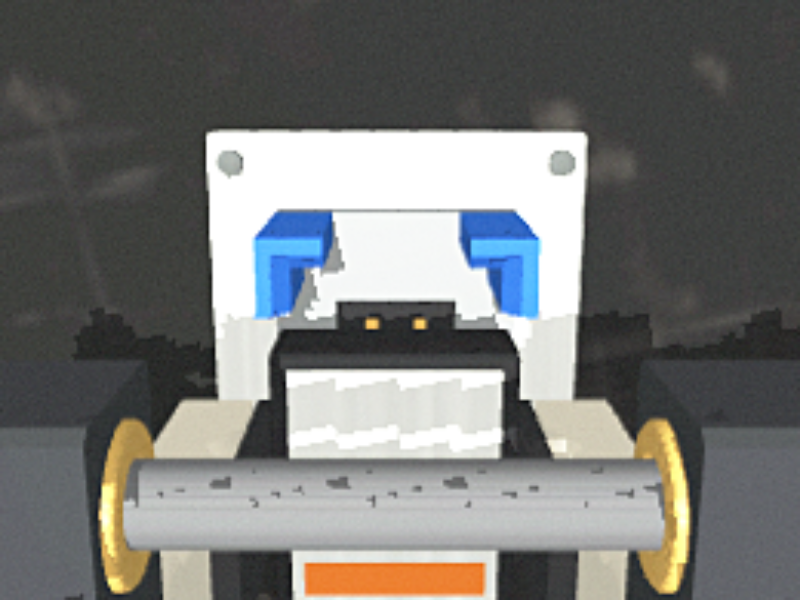

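The crop (3.08x, offset 130,90) shows the nest plate's far corners at (207,131) and (587,131), blue posts at (290,260) and (500,260), and the gripped converter's silver far edge at row 369 from column 287 to 503. All of it lines up squarely.

Run:
```python
from h import *
s=load("w5");k=800/260
f=lambda p:(np.array(p)+.5)/k+[130,90]-.5
o=ctrl.get_obs();t=np.array(o["tool_pos"])*1000;yaw=o["orientation"][2];print(t,yaw)
for n,p,z in(("plate",[[207,131],[587,131]],.006),("silver",[[287,369],[503,369]],t[2]/1000-.0055),("bluefar light edge",[[255,238],[538,238]],.045),("foot?",[[338,303],[455,303]],t[2]/1000-.0275)):
    w=ray(s,f(p),z);print(n,np.round(tf(0,yaw,t,w),1).tolist())
h,S,V=cv2.split(cv2.cvtColor(s["color"],cv2.COLOR_BGR2HSV))
m=(V>140)&(S<70);m[165:]=0;m[:,:170]=0;m[:,340:]=0
r=[]
for row in range(136,164,4):
    c=np.where(m[row])[0];r.append([row,c.min()-.5,c.max()+.5])
r=np.array(r);wl=tf(0,yaw,t,ray(s,r[:,[1,0]],.006));wr=tf(0,yaw,t,ray(s,r[:,[2,0]],.006))
print(np.round(np.c_[wl,wr,(wl[:,1]+wr[:,1])/2],1))
```

```text
[500.30999832 -33.24267606 101.80544626] -101.87885981771194
plate [[51.6, -45.0], [51.5, 46.0]]
silver [[20.6, -17.0], [20.6, 16.8]]
bluefar light edge [[32.4, -28.8], [32.4, 29.3]]
foot? [[25.8, -10.2], [25.8, 10.6]]
[[ 48.8 -45.5  48.8  46.2   0.4]
 [ 45.9 -45.6  45.9  46.4   0.4]
 [ 43.  -45.8  42.9  46.5   0.4]
 [ 40.  -45.9  39.9  45.9  -0. ]
 [ 37.  -45.3  37.   46.    0.4]
 [ 34.  -45.4  34.   46.2   0.4]
 [ 31.  -45.6  30.9  46.3   0.4]]
```

Request:
{"api": "move_arm", "payload": {
  "motion": [
    [[1,0.5,8],[0,0,0.1],1],
    [[1.2,0.5,16],[0,0,0.1],1],
    [[1.2,0.5,22],[0,0,0.1],1],
    [[1.2,0.5,27],[0,0,0.1],1],
    [[1.2,0.5,31],[0,0,0.1],1],
    [[1.2,0.5,35],[0,0,0.1],1],
    [[1.2,0.5,40],[0,0,0.1],1],
    [[1.2,0.5,40],[0,0,0.1],1],
    [[1.2,0.5,40],[0,0,0.1],1]
  ]
}}

```text
clock: 6.43
tool_pos: [0.499, -0.0354, 0.0616]
orientation: [180.0, -0.0, -102.1]
force: [-0.1, -1.3, -0.3]
opening: 0.0396
gripper_force: 30.0
```

No contact forces. I'm continuing into the socket (26 mm to go).

Request:
{"api": "move_arm", "payload": {
  "motion": [
    [[0,0,6],[0,0,0],1],
    [[0,0,12],[0,0,0],1],
    [[0,0,16],[0,0,0],1],
    [[0,0,20],[0,0,0],1],
    [[0,0,22],[0,0,0],1],
    [[0,0,24],[0,0,0],1],
    [[0,0,25],[0,0,0],1],
    [[0,0,26],[0,0,0],1],
    [[0,0,26],[0,0,0],1],
    [[0,0,26],[0,0,0],1]
  ]
}}

```text
clock: 7.27
tool_pos: [0.4993, -0.0352, 0.0361]
orientation: [-180.0, 0.0, -102.1]
force: [0.3, 1.3, 0.2]
opening: 0.0399
gripper_force: 30.0
```

Request:
{"api": "move_arm", "payload": {
  "motion": [
    [[0,0,0.5],[0,0,0],1],
    [[0,0,1],[0,0,0],1],
    [[0,0,1],[0,0,0],1],
    [[0,0,1],[0,0,0],1]
  ]
}}

```text
clock: 7.6
tool_pos: [0.4993, -0.0352, 0.036]
orientation: [-180.0, 0.0, -102.0]
force: [-4.3, 1.9, 12.7]
opening: 0.0398
gripper_force: 30.0
```

Contact at the seated height (36.0 − 28.0 = 8 mm). Now I release and rise.

Request:
{"api": "move_arm", "payload": {
  "motion": [
    [[0,0,0],[0,0,0],0.3],
    [[0,0,0],[0,0,0],0.3],
    [[0,0,0],[0,0,0],0.3],
    [[0,0,0],[0,0,0],0.3],
    [[0,0,0],[0,0,0],0.3],
    [[0,0,0],[0,0,0],0.3],
    [[0,0,0],[0,0,0],0.3]
  ]
}}

```text
clock: 8.18
tool_pos: [0.4991, -0.0353, 0.0348]
orientation: [180.0, -0.0, -102.1]
force: [0.2, 0.7, -0.4]
opening: 0.0615
gripper_force: 0.0
```

Request:
{"api": "move_arm", "payload": {
  "motion": [
    [[0,0,-10],[0,0,0],0.3],
    [[0,0,-40],[0,0,0],0.3],
    [[0,0,-80],[0,0,0],0],
    [[0,0,-120],[0,0,0],0],
    [[0,0,-150],[0,0,0],0],
    [[0,0,-164],[0,0,0],0],
    [[0,0,-164],[0,0,0],0],
    [[0,0,-164],[0,0,0],0],
    [[0,0,-164],[0,0,0],0]
  ]
}}

```text
clock: 8.93
tool_pos: [0.4985, -0.0353, 0.1981]
orientation: [179.9, -0.0, -102.1]
force: [-0.8, 0.4, -0.6]
opening: 0.0875
gripper_force: 0.0
```

Run:
```python
from h import *
s=snap("wrist","w6");s=snap("wrist","w6")
o=ctrl.get_obs();print(np.round(o["tool_pos"],4),np.round(o["orientation"],2),o["clock"],o["opening"])
h,S,V=cv2.split(cv2.cvtColor(s["color"],cv2.COLOR_BGR2HSV))
print(proj(s,[[.4993,-.0352,.03]]))
for p,r in blobs(s,((V>150)&(S<60)),.006,300): print("white",p,r)
for p,r in blobs(s,(h>5)&(h<30)&(S>100)&(V>100),.03,15): print("orange",p,r)
# silver top: inside the posts
m=((V>150)&(S<60)).astype(np.uint8)
cs,_=cv2.findContours(m,cv2.RETR_CCOMP,cv2.CHAIN_APPROX_NONE)
for c in cs:
    if 200<cv2.contourArea(c)<4000 and 200<c[:,0,0].mean()<320: 
        w=ray(s,cv2.convexHull(c)[:,0],.03)[:,:2]*1000;print(c[:,0].mean(0).round(),cv2.minAreaRect(w.astype(np.float32)))
cv2.imwrite("pics/w6b.png",cv2.resize(s["color"][100:250,160:360],(800,600)))
to(653,-228,200,-163)
```

```text
[ 0.4984 -0.0354  0.1976] [ 1.7987e+02 -6.0000e-02 -1.0208e+02] 9.0333 0.08751709224778786
[[256.74413299 180.24110535]]
white [180. 360.] [638.7 175.9  72.  475.2  77.8]
white [122. 285.] [681.4  60.8  36.6  43.4 -12. ]
white [267. 258.] [521.7  73.3  65.6 415.1  77.5]
white [371. 230.] [385.5  51.9  21.5  51.4  77.9]
white [145. 230.] [636.5  -2.1  21.5  50.1  77.9]
white [447. 198.] [289.8  28.1  80.7 112.4 -85.4]
white [256. 173.] [499.6 -35.1  92.3  98.5 -12.1]
white [447.  30.] [ 285.7 -140.7   66.6  113.7   89.9]
orange [370. 298.] [405.8 119.7  14.1 316.1  78.1]
orange [184. 286.] [603.4  62.2  23.3  47.7  15.8]
orange [436. 254.] [ 3.31e+02  8.37e+01  3.18e+01  6.83e+01 -1.00e-01]
orange [ 78. 255.] [699.1   4.4  30.9  68.3 -23.9]
orange [256. 214.] [506.9  -1.1   7.6  29.9  77.9]
orange [257. 196.] [502.6 -18.7   5.3  28.4  77.9]
orange [ 97. 163.] [648.8 -84.8  29.8  30.3   9.1]
orange [122. 154.] [623.7 -88.    9.4  24.5  10.2]
orange [67. 20.] [ 635.9 -211.3   12.1   45.8  -63.6]
orange [52. 12.] [ 646.5 -219.    24.8   43.8   77.9]
[257. 179.] ((499.3377685546875, -35.66566848754883), (39.8694953918457, 35.220272064208984), 77.88526916503906)
[256. 181.] ((500.7339782714844, -32.032264709472656), (75.0335464477539, 63.88373565673828), 77.86366271972656)
shift [ 155.9 -191.5   -2.7] turn [ 0.08 -0.12 60.92]
```

View pics/w6b.png

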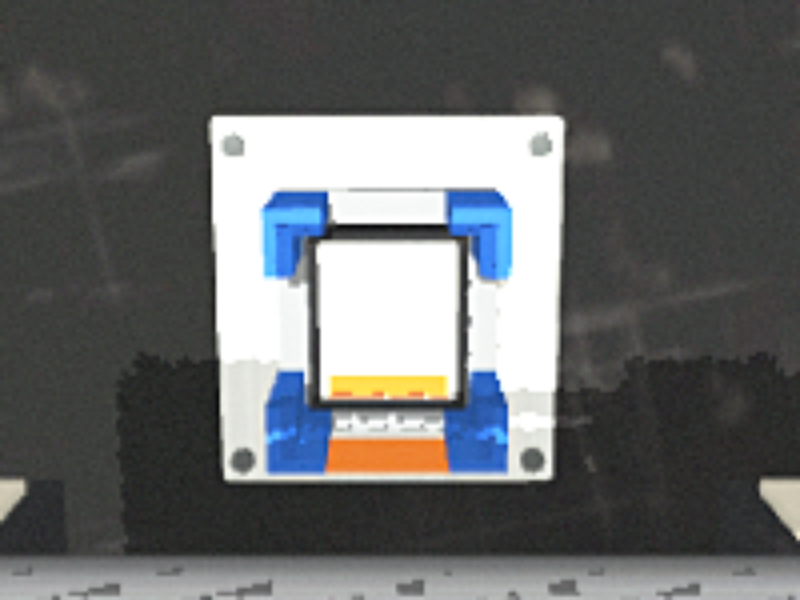

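The crop (4x, offset 160,100) shows the converter at (388,320) centred between the posts and seated, with its stripe at (388,385) toward the nest's striped end at (388,455). Wrist-camera coordinates agree with the placement to about 1 mm. Next is the spacer.

Run:
```python
from h import *
to(653,-235,200,-163)
```

```text
shift [ 162.8 -193.    -2.7] turn [ 0.08 -0.12 60.92]
```

Request:
{"api": "move_arm", "payload": {
  "motion": [
    [[163,-193,-2],[0,0,61],0],
    [[163,-193,-2],[0,0,61],0],
    [[163,-193,-2],[0,0,61],0],
    [[163,-193,-2],[0,0,61],0],
    [[163,-193,-2],[0,0,61],0],
    [[163,-193,-2],[0,0,61],0],
    [[163,-193,-2],[0,0,61],0],
    [[163,-193,-2],[0,0,61],0],
    [[163,-193,-2],[0,0,61],0],
    [[163,-193,-2],[0,0,61],0]
  ]
}}

```text
clock: 9.87
tool_pos: [0.6533, -0.2355, 0.1985]
orientation: [179.9, -0.2, -163.3]
force: [-0.3, -0.1, 0.1]
opening: 0.0877
gripper_force: 0.0
```

Run:
```python
from h import *
for i in range(5): s=snap("wrist","w7")
o=ctrl.get_obs();print(np.round(o["tool_pos"],4),np.round(o["orientation"],2),o["clock"],o["opening"])
h,S,V=cv2.split(cv2.cvtColor(s["color"],cv2.COLOR_BGR2HSV))
m=(h>12)&(h<35)&(S>60)&(V>100);m[240:]=0
for p,r in blobs(s,m,.010,200): print("brass",p,r)
print(proj(s,[[.654,-.237,.01]]))
to(654,-237,20.5,-163)
```

```text
[ 0.6537 -0.2347  0.2006] [ 1.7999e+02 -2.0000e-02 -1.6295e+02] 10.1167 0.08777547525110349
brass [432. 234.] [660.2 -29.1  14.4  30.6  17.1]
brass [ 84. 234.] [ 775.2 -403.8   14.4   30.8   17.1]
brass [402. 214.] [649.8 -70.9  29.8  31.   80.9]
brass [255. 173.] [ 653.8 -238.4   39.5   46.8  -72.9]
brass [ 49. 170.] [ 711.8 -450.    85.1  121.4   17.1]
brass [146. 160.] [ 675.8 -352.3   25.3   98.9  -89.9]
brass [254.  50.] [ 537.5 -274.9   32.2   51.1  -37.6]
[[256.56012568 174.40867057]]
shift [  0.3  -2.3 180.1] turn [ 0.01 -0.02  0.05]
```

Run:
```python
from h import *
to(653.8,-238.4,21,-162.9)
```

```text
shift [  0.9  -3.6 179.6] turn [ 0.01 -0.02 -0.05]
```

Request:
{"api": "move_arm", "payload": {
  "motion": [
    [[1,-3.5,30],[0,0,0],0],
    [[1,-3.5,70],[0,0,0],0],
    [[1,-3.5,110],[0,0,0],0],
    [[1,-3.5,140],[0,0,0],0],
    [[1,-3.5,160],[0,0,0],0],
    [[1,-3.5,172],[0,0,0],0],
    [[1,-3.5,177],[0,0,0],0],
    [[1,-3.5,179],[0,0,0],0],
    [[1,-3.5,179],[0,0,0],0],
    [[1,-3.5,179],[0,0,0],0]
  ]
}}

```text
clock: 10.95
tool_pos: [0.6549, -0.2388, 0.0236]
orientation: [-179.9, 0.1, -163.0]
force: [0.2, -0.4, -0.1]
opening: 0.0878
gripper_force: 0.0
```

Request:
{"api": "move_arm", "payload": {
  "motion": [
    [[0,0,0],[0,0,0],1],
    [[0,0,0],[0,0,0],1],
    [[0,0,0],[0,0,0],1],
    [[0,0,0],[0,0,0],1],
    [[0,0,0],[0,0,0],1],
    [[0,0,0],[0,0,0],1],
    [[0,0,0],[0,0,0],1],
    [[0,0,0],[0,0,0],1],
    [[0,0,0],[0,0,0],1],
    [[0,0,0],[0,0,0],1]
  ]
}}

```text
clock: 11.78
tool_pos: [0.6538, -0.2386, 0.0218]
orientation: [180.0, -0.0, -163.1]
force: [-0.8, 0.9, -0.0]
opening: 0.0397
gripper_force: 30.0
```

Request:
{"api": "move_arm", "payload": {
  "motion": [
    [[0,0,-10],[0,0,0],1],
    [[0,0,-40],[0,0,0],1],
    [[0,0,-75],[0,0,0],1],
    [[0,0,-105],[0,0,0],1],
    [[0,0,-120],[0,0,0],1],
    [[0,0,-120],[0,0,0],1],
    [[0,0,-120],[0,0,0],1],
    [[0,0,-120],[0,0,0],1]
  ]
}}

```text
clock: 12.45
tool_pos: [0.6532, -0.2385, 0.1415]
orientation: [180.0, -0.0, -163.1]
force: [0.1, 0.4, -1.4]
opening: 0.04
gripper_force: 30.0
```

Run:
```python
from h import *
o=ctrl.get_obs();print(np.round(o["tool_pos"],4),np.round(o["orientation"],2),o["clock"],o["opening"])
to(499.2,-35.2,142,-102)
```

```text
[ 0.6532 -0.2385  0.1415] [ 1.7996e+02 -4.0000e-02 -1.6309e+02] 12.45 0.03996122815750249
shift [ 88.2 239.3  -0.3] turn [ 6.000e-02 -1.000e-02 -6.109e+01]
```

Request:
{"api": "move_arm", "payload": {
  "motion": [
    [[12,32,0],[0,0,-7],1],
    [[25,68,0],[0,0,-14],1],
    [[38,103,0],[0,0,-21],1],
    [[51,138,0],[0,0,-28],1],
    [[64,173,0],[0,0,-35],1],
    [[76,206,0],[0,0,-42],1],
    [[84,228,0],[0,0,-49],1],
    [[88,239,0],[0,0,-56],1],
    [[88,239,0],[0,0,-61.1],1],
    [[88,239,0],[0,0,-61.1],1]
  ]
}}

```text
clock: 13.28
tool_pos: [0.499, -0.0351, 0.1412]
orientation: [179.9, -0.0, -101.6]
force: [0.6, -0.2, -0.6]
opening: 0.0395
gripper_force: 30.0
```

Run:
```python
from h import *
for i in range(5):s=ctrl.snapshot("top")
o=ctrl.get_obs();print(np.round(o["tool_pos"],4),np.round(o["orientation"],2),o["clock"],o["opening"])
to(499.2,-35.2,142,-102)
```

```text
[ 0.5    -0.0361  0.1414] [ 1.7994e+02 -3.0000e-02 -1.0214e+02] 13.5333 0.03966568876327196
shift [-0.7  1.  -0.6] turn [ 0.06 -0.03 -0.14]
```

Descending 45 mm, to just above the posts, for one check picture.

Request:
{"api": "move_arm", "payload": {
  "motion": [
    [[-0.5,0.7,10],[0,0,-0.1],1],
    [[-0.5,0.7,25],[0,0,-0.1],1],
    [[-0.5,0.7,37],[0,0,-0.1],1],
    [[-0.5,0.7,45],[0,0,-0.1],1],
    [[-0.5,0.7,45],[0,0,-0.1],1],
    [[-0.5,0.7,45],[0,0,-0.1],1],
    [[-0.5,0.7,45],[0,0,-0.1],1]
  ]
}}

```text
clock: 14.12
tool_pos: [0.4999, -0.0351, 0.0972]
orientation: [-180.0, -0.0, -101.9]
force: [-0.1, -0.2, -0.3]
opening: 0.0397
gripper_force: 30.0
```

```bash
cat >> h.py <<'E'
def check(s,o,mask,ztop,name):
    """gripped part (mask) and nest plate in the tool frame, mm"""
    t=np.array(o["tool_pos"])*1000;yaw=o["orientation"][2];h,S,V=cv2.split(cv2.cvtColor(s["color"],cv2.COLOR_BGR2HSV))
    m=(V>140)&(S<70);m[:,:170]=0;m[:,340:]=0
    col=np.where(m[:,258])[0]; r0=col[(col>60)][0]
    print("plate far x",tf(0,yaw,t,ray(s,[[258,r0-.5]],.006))[0].round(1))
    for row in (r0+8,r0+14,r0+20):
        c=np.where(m[row])[0];a=tf(0,yaw,t,ray(s,[[c.min()-.5,row],[c.max()+.5,row]],.006));print("plate y",a[:,1].round(1),a[:,1].mean().round(1))
    cv2.imwrite(f"pics/{name}.png",cv2.resize(s["color"][90:285,130:390],(800,600)))
E
python3 - <<'E'
from h import *
for i in range(4):s=snap("wrist","w8")
o=ctrl.get_obs();print(np.round(o["tool_pos"],4),np.round(o["orientation"],2),o["clock"],o["opening"])
check(s,o,None,0,"w8b")
t=np.array(o["tool_pos"])*1000;yaw=o["orientation"][2];h,S,V=cv2.split(cv2.cvtColor(s["color"],cv2.COLOR_BGR2HSV))
m=(h>12)&(h<35)&(S>60)&(V>90);m[:150]=0;m[245:]=0;m[:,210:312]&=True;m[:,:205]=0;m[:,315:]=0
col=np.where(m[:,258])[0];print("brass rows",col.min(),col.max())
for row in range(col.min()-1,col.min()+16,3):
    c=np.where(m[row])[0]
    if len(c):a=tf(0,yaw,t,ray(s,[[c.min()-.5,row],[c.max()+.5,row]],t[2]/1000-.0118));print(row,c.min(),c.max(),a.round(1).tolist())
to(499.2,-35.2,142,-102)
E
```

```text
[ 0.4998 -0.0349  0.0975] [-1.7994e+02  3.0000e-02 -1.0188e+02] 14.3167 0.039332794619795955
plate far x [50.  -0.2]
plate y [-45.9  46.1] 0.1
plate y [-46.1  46.3] 0.1
plate y [-45.5  45.8] 0.1
brass rows 196 238
195 230 230 [[25.9, -14.4], [25.9, -13.9]]
198 220 295 [[24.4, -19.4], [24.4, 18.5]]
201 219 297 [[22.8, -20.0], [22.8, 19.5]]
204 219 297 [[21.3, -20.0], [21.3, 19.6]]
207 219 297 [[19.7, -20.1], [19.7, 19.6]]
210 219 297 [[18.1, -20.1], [18.1, 19.7]]
shift [  0.4   0.5 -44.5] turn [-0.06  0.03  0.12]
```

View pics/w8b.png

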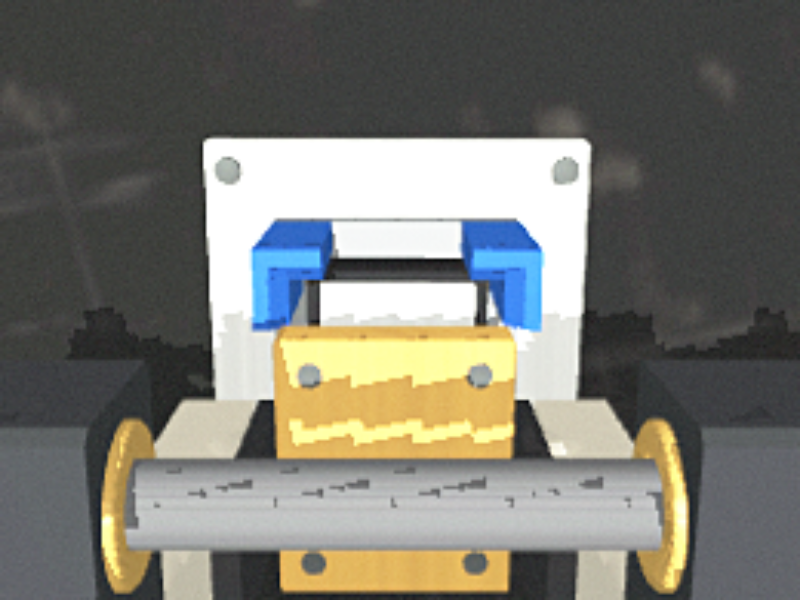

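The crop shows the spacer squarely gripped (top far edge at row 340, columns 277–514) above the converter, between the posts at (290,270) and (500,270). Offsets against the nest are under 1 mm. Lowering 45 mm.

Request:
{"api": "move_arm", "payload": {
  "motion": [
    [[-0.4,0.3,10],[0,0,0.1],1],
    [[-0.4,0.3,18],[0,0,0.1],1],
    [[-0.4,0.3,25],[0,0,0.1],1],
    [[-0.4,0.3,31],[0,0,0.1],1],
    [[-0.4,0.3,36],[0,0,0.1],1],
    [[-0.4,0.3,40],[0,0,0.1],1],
    [[-0.4,0.3,42],[0,0,0.1],1],
    [[-0.4,0.3,43],[0,0,0.1],1],
    [[-0.4,0.3,44],[0,0,0.1],1],
    [[-0.4,0.3,44],[0,0,0.1],1]
  ]
}}

```text
clock: 15.15
tool_pos: [0.4993, -0.0345, 0.0529]
orientation: [-180.0, 0.0, -102.0]
force: [0.1, -0.4, -0.2]
opening: 0.0395
gripper_force: 30.0
```

Request:
{"api": "move_arm", "payload": {
  "motion": [
    [[0,0,0.5],[0,0,0],1],
    [[0,0,1],[0,0,0],1],
    [[0,0,1.5],[0,0,0],1],
    [[0,0,1.5],[0,0,0],1]
  ]
}}

```text
clock: 15.48
tool_pos: [0.4994, -0.0345, 0.0518]
orientation: [-180.0, 0.0, -102.0]
force: [-1.5, -0.0, 2.9]
opening: 0.0398
gripper_force: 30.0
```

Contact at 51.8 mm (21.8 + 30.0 expected). Releasing and rising.

Request:
{"api": "move_arm", "payload": {
  "motion": [
    [[0,0,0],[0,0,0],0.3],
    [[0,0,0],[0,0,0],0.3],
    [[0,0,0],[0,0,0],0.3],
    [[0,0,0],[0,0,0],0.3],
    [[0,0,0],[0,0,0],0.3],
    [[0,0,0],[0,0,0],0.3],
    [[0,0,0],[0,0,0],0.3]
  ]
}}

```text
clock: 16.07
tool_pos: [0.4993, -0.0346, 0.0514]
orientation: [180.0, -0.0, -102.0]
force: [0.5, 0.4, -0.3]
opening: 0.0611
gripper_force: 0.0
```

Request:
{"api": "move_arm", "payload": {
  "motion": [
    [[0,0,-10],[0,0,0],0.3],
    [[0,0,-40],[0,0,0],0.3],
    [[0,0,-80],[0,0,0],0],
    [[0,0,-120],[0,0,0],0],
    [[0,0,-140],[0,0,0],0],
    [[0,0,-148],[0,0,0],0],
    [[0,0,-148],[0,0,0],0],
    [[0,0,-148],[0,0,0],0]
  ]
}}

```text
clock: 16.73
tool_pos: [0.4988, -0.0345, 0.1987]
orientation: [180.0, 0.0, -102.0]
force: [0.3, -0.4, 0.2]
opening: 0.0875
gripper_force: 0.0
```

Run:
```python
from h import *
for i in range(4):s=snap("wrist","w9")
o=ctrl.get_obs();print(np.round(o["tool_pos"],4),np.round(o["orientation"],2),o["clock"],o["opening"])
h,S,V=cv2.split(cv2.cvtColor(s["color"],cv2.COLOR_BGR2HSV))
for p,r in blobs(s,((V>150)&(S<60)),.006,300):
    if 80<r[2]<110 and abs(p[0]-257)<15:print("white",p,r)
m=(h>12)&(h<35)&(S>60)&(V>90)
for p,r in blobs(s,m,.04,300): 
    if abs(p[0]-257)<20:print("brass",p,r)
to(643,222,200,-143)
```

```text
[ 0.4985 -0.0348  0.1978] [ 1.7985e+02 -8.0000e-02 -1.0198e+02] 16.9333 0.08740985181300642
white [256. 173.] [499.6 -35.1  92.2  99.5 -12. ]
brass [256. 181.] [499.2 -36.1  40.3  46.8 -11.6]
shift [-281.2  -88.1   -2.8] turn [ 0.12 -0.13 41.02]
```

The spacer measures 40.3 x 46.8 mm at its expected height and sits about 1 mm from the nest centre. Now the heat sink.

Request:
{"api": "move_arm", "payload": {
  "motion": [
    [[-281,-88,-2],[0,0,41],0],
    [[-281,-88,-2],[0,0,41],0],
    [[-281,-88,-2],[0,0,41],0],
    [[-281,-88,-2],[0,0,41],0],
    [[-281,-88,-2],[0,0,41],0],
    [[-281,-88,-2],[0,0,41],0],
    [[-281,-88,-2],[0,0,41],0],
    [[-281,-88,-2],[0,0,41],0],
    [[-281,-88,-2],[0,0,41],0],
    [[-281,-88,-2],[0,0,41],0]
  ]
}}

```text
clock: 17.77
tool_pos: [0.643, 0.222, 0.1993]
orientation: [180.0, -0.2, -142.9]
force: [-0.9, -0.9, -0.8]
opening: 0.0879
gripper_force: 0.0
```

Run:
```python
from h import *
for i in range(5): s=snap("wrist","w10")
o=ctrl.get_obs();print(np.round(o["tool_pos"],4),np.round(o["orientation"],2),o["clock"],o["opening"])
h,S,V=cv2.split(cv2.cvtColor(s["color"],cv2.COLOR_BGR2HSV))
for thr in(90,120,150):
  m=(V>thr)&(S<70);m[238:]=0
  m=cv2.morphologyEx(m.astype(np.uint8),cv2.MORPH_CLOSE,np.ones((5,5)))
  for p,r in blobs(s,m,.024,300): 
    if abs(p[0]-257)<40:print(thr,p,r)
print(proj(s,[[.643,.222,.024]]))
cv2.imwrite("pics/w10b.png",cv2.resize(s["color"][110:240,180:340],(800,600)))
```

```text
[0.6434 0.221  0.2019] [-1.8000e+02  2.0000e-02 -1.4303e+02] 18.0167 0.08722698112004729
90 [260. 177.] [641.1 222.   40.5  51.4 -53.8]
120 [260. 178.] [642.8 222.8  40.4  47.4 -53. ]
150 [260. 178.] [642.8 222.8  40.4  47.4 -53. ]
[[259.55623479 177.63232252]]
```

View pics/w10b.png

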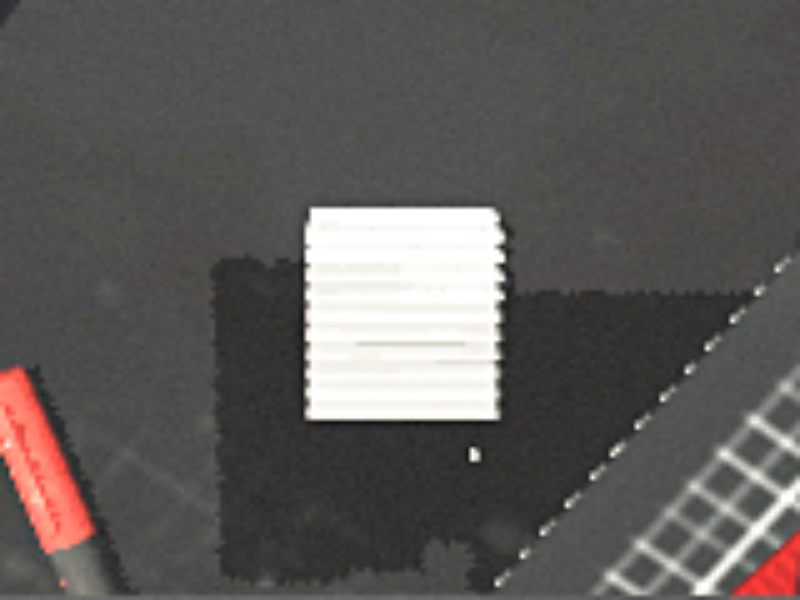

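The crop (5x, offset 180,110) shows the plain aluminium heat sink, fins along the jaw axis, spanning columns 305–503 and rows 207–420, with the red screwdriver handle clear at (45,460). Allowing for the visible far face, its centre is at (644.2, 223.8).

Run:
```python
from h import *
to(644.2,223.8,22.5,-143)
```

```text
shift [ -2.2   1.7 179.4] turn [-0.    0.02 -0.03]
```

Request:
{"api": "move_arm", "payload": {
  "motion": [
    [[-2,1.7,30],[0,0,0],0],
    [[-2,1.7,70],[0,0,0],0],
    [[-2,1.7,110],[0,0,0],0],
    [[-2,1.7,140],[0,0,0],0],
    [[-2,1.7,160],[0,0,0],0],
    [[-2,1.7,170],[0,0,0],0],
    [[-2,1.7,175],[0,0,0],0],
    [[-2,1.7,178.5],[0,0,0],0],
    [[-2,1.7,178.5],[0,0,0],0],
    [[-2,1.7,178.5],[0,0,0],0]
  ]
}}

```text
clock: 18.85
tool_pos: [0.6451, 0.2251, 0.0245]
orientation: [-180.0, 0.1, -143.0]
force: [-0.7, 0.1, -0.2]
opening: 0.0877
gripper_force: 0.0
```

Request:
{"api": "move_arm", "payload": {
  "motion": [
    [[0,0,0],[0,0,0],1],
    [[0,0,0],[0,0,0],1],
    [[0,0,0],[0,0,0],1],
    [[0,0,0],[0,0,0],1],
    [[0,0,0],[0,0,0],1],
    [[0,0,0],[0,0,0],1],
    [[0,0,0],[0,0,0],1],
    [[0,0,0],[0,0,0],1],
    [[0,0,0],[0,0,0],1],
    [[0,0,0],[0,0,0],1],
    [[0,0,0],[0,0,0],1]
  ]
}}

```text
invalid input at $.motion: expected 1 to 10 rows
```

Request:
{"api": "move_arm", "payload": {
  "motion": [
    [[0,0,0],[0,0,0],1],
    [[0,0,0],[0,0,0],1],
    [[0,0,0],[0,0,0],1],
    [[0,0,0],[0,0,0],1],
    [[0,0,0],[0,0,0],1],
    [[0,0,0],[0,0,0],1],
    [[0,0,0],[0,0,0],1],
    [[0,0,0],[0,0,0],1],
    [[0,0,0],[0,0,0],1],
    [[0,0,0],[0,0,0],1]
  ]
}}

```text
clock: 19.68
tool_pos: [0.6442, 0.2246, 0.0229]
orientation: [180.0, -0.0, -143.0]
force: [-0.3, 0.6, 0.2]
opening: 0.0394
gripper_force: 30.0
```

Request:
{"api": "move_arm", "payload": {
  "motion": [
    [[0,0,-10],[0,0,0],1],
    [[0,0,-40],[0,0,0],1],
    [[0,0,-75],[0,0,0],1],
    [[0,0,-105],[0,0,0],1],
    [[0,0,-120],[0,0,0],1],
    [[0,0,-120],[0,0,0],1],
    [[0,0,-120],[0,0,0],1],
    [[0,0,-120],[0,0,0],1]
  ]
}}

```text
clock: 20.35
tool_pos: [0.6436, 0.2244, 0.1425]
orientation: [180.0, -0.1, -143.0]
force: [0.2, 0.2, -1.2]
opening: 0.0397
gripper_force: 30.0
```

Run:
```python
from h import *
o=ctrl.get_obs();print(np.round(o["tool_pos"],4),np.round(o["orientation"],2),o["clock"],o["opening"])
to(499.2,-35.2,142,-102)
```

```text
[0.6436 0.2244 0.1425] [ 1.7997e+02 -5.0000e-02 -1.4299e+02] 20.35 0.03971652749888996
shift [ 271.6 -120.4    0.6] turn [ 4.000e-02 -4.000e-02 -4.099e+01]
```

Request:
{"api": "move_arm", "payload": {
  "motion": [
    [[30,-13,0],[0,0,-5],1],
    [[66,-29,0],[0,0,-11],1],
    [[102,-45,0],[0,0,-17],1],
    [[138,-61,0],[0,0,-23],1],
    [[174,-77,0],[0,0,-29],1],
    [[210,-93,0],[0,0,-34],1],
    [[240,-106,0],[0,0,-38],1],
    [[260,-115,0],[0,0,-41],1],
    [[271.5,-120,0],[0,0,-41],1],
    [[271.5,-120,0],[0,0,-41],1]
  ]
}}

```text
clock: 21.18
tool_pos: [0.4977, -0.0365, 0.1421]
orientation: [179.9, -0.1, -102.2]
force: [-0.4, -0.2, -0.8]
opening: 0.0395
gripper_force: 30.0
```

Request:
{"api": "move_arm", "payload": {
  "motion": [
    [[0,0,8],[0,0,0],1],
    [[0,0,18],[0,0,0],1],
    [[0,0,25],[0,0,0],1],
    [[0,0,25],[0,0,0],1],
    [[0,0,25],[0,0,0],1],
    [[0,0,25],[0,0,0],1],
    [[0,0,25],[0,0,0],1]
  ]
}}

```text
clock: 21.77
tool_pos: [0.5001, -0.0343, 0.118]
orientation: [-180.0, -0.0, -101.9]
force: [-0.4, 0.3, -1.2]
opening: 0.04
gripper_force: 30.0
```

Run:
```python
from h import *
for i in range(3):s=snap("wrist","w11")
o=ctrl.get_obs();print(np.round(o["tool_pos"],4),np.round(o["orientation"],2),o["clock"],o["opening"])
check(s,o,None,0,"w11b")
to(499.2,-35.2,117,-102)
```

```text
[ 0.5    -0.0345  0.1182] [-1.7997e+02  2.0000e-02 -1.0197e+02] 21.9167 0.039863070367805835
plate far x [50.8 -0.1]
plate y [-45.8  46.3] 0.3
plate y [-46.   46.5] 0.3
plate y [-46.2  46. ] -0.1
shift [0.8 0.6 1.2] turn [-0.03  0.02  0.03]
```

View pics/w11b.png

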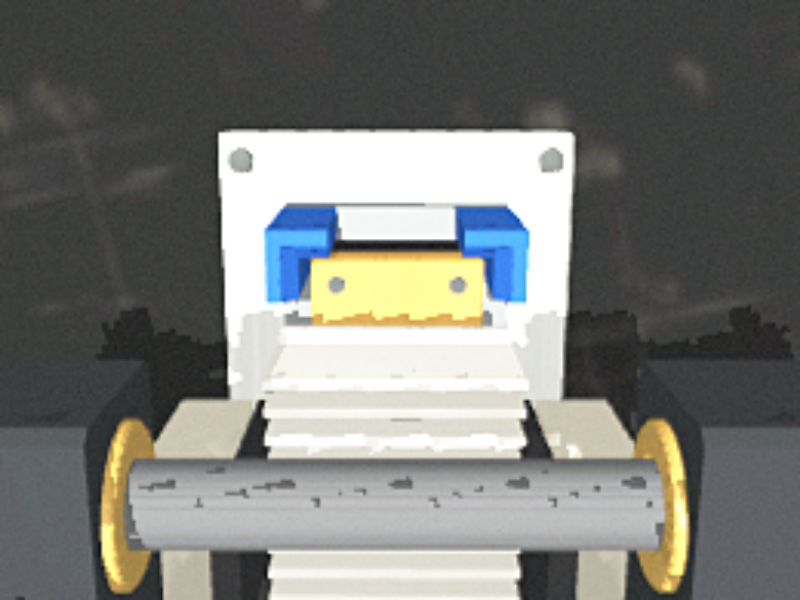

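The crop shows the gripped heat sink, fins up: base far edge at rows 326–343, outer fin's top edge near row 380 (columns 262–528), with the spacer at (398,290) between the posts. Checking its offset.

Run:
```python
from h import *
s=load("w11");k=800/260
f=lambda p:(np.array(p)+.5)/k+[130,90]-.5
o=ctrl.get_obs();t=np.array(o["tool_pos"])*1000;yaw=o["orientation"][2]
for n,p,z in(("fin top x=22",[[262,378],[528,378]],t[2]+1.1),("fin top",[[262,390],[528,390]],t[2]+1.1),("base top x=23",[[273,343],[523,343]],t[2]-18.9),("base bottom x=23",[[284,326],[520,326]],t[2]-22.9),("spacer x=23",[[312,260],[484,260]],40)):
    print(n,tf(0,yaw,t,ray(s,f(p),z/1000)).round(1).tolist())
im=s["color"];print(im[190:222,245:270].mean((1,2)).round().astype(int).tolist())
```

```text
fin top x=22 [[21.0, -20.1], [21.0, 19.8]]
fin top [[19.1, -20.2], [19.1, 19.9]]
base top x=23 [[20.7, -20.9], [20.7, 21.6]]
base bottom x=23 [[22.6, -19.4], [22.6, 21.6]]
spacer x=23 [[23.3, -19.1], [23.3, 20.3]]
[223, 221, 197, 178, 157, 172, 229, 255, 255, 255, 255, 255, 239, 242, 243, 242, 242, 243, 243, 244, 244, 244, 239, 255, 255, 252, 249, 214, 217, 219, 219, 217]
```

Request:
{"api": "move_arm", "payload": {
  "motion": [
    [[0.9,0.4,10],[0,0,0],1],
    [[0.9,0.4,20],[0,0,0],1],
    [[0.9,0.4,30],[0,0,0],1],
    [[0.9,0.4,37],[0,0,0],1],
    [[0.9,0.4,43],[0,0,0],1],
    [[0.9,0.4,48],[0,0,0],1],
    [[0.9,0.4,51],[0,0,0],1],
    [[0.9,0.4,53],[0,0,0],1],
    [[0.9,0.4,54],[0,0,0],1],
    [[0.9,0.4,54],[0,0,0],1]
  ]
}}

```text
clock: 22.75
tool_pos: [0.4992, -0.0354, 0.0639]
orientation: [-180.0, -0.0, -102.0]
force: [-0.2, -0.3, -0.6]
opening: 0.04
gripper_force: 30.0
```

Request:
{"api": "move_arm", "payload": {
  "motion": [
    [[0,0,0.5],[0,0,0],1],
    [[0,0,1],[0,0,0],1],
    [[0,0,1.5],[0,0,0],1],
    [[0,0,1.5],[0,0,0],1]
  ]
}}

```text
clock: 23.08
tool_pos: [0.4994, -0.0354, 0.0628]
orientation: [-180.0, 0.0, -102.0]
force: [-1.0, -0.0, 2.6]
opening: 0.04
gripper_force: 30.0
```

Contact at 62.8 mm (22.9 + 40 expected). Release, rise and verify.

Request:
{"api": "move_arm", "payload": {
  "motion": [
    [[0,0,0],[0,0,0],0.3],
    [[0,0,0],[0,0,0],0.3],
    [[0,0,0],[0,0,0],0.3],
    [[0,0,0],[0,0,0],0.3],
    [[0,0,0],[0,0,0],0.3],
    [[0,0,0],[0,0,0],0.3],
    [[0,0,0],[0,0,0],0.3]
  ]
}}

```text
clock: 23.67
tool_pos: [0.4992, -0.0355, 0.0624]
orientation: [180.0, -0.0, -102.0]
force: [0.4, 0.4, 0.9]
opening: 0.0616
gripper_force: 0.0
```

Request:
{"api": "move_arm", "payload": {
  "motion": [
    [[0,0,-10],[0,0,0],0.3],
    [[0,0,-40],[0,0,0],0.3],
    [[0,0,-80],[0,0,0],0],
    [[0,0,-115],[0,0,0],0],
    [[0,0,-130],[0,0,0],0],
    [[0,0,-137],[0,0,0],0],
    [[0,0,-137],[0,0,0],0],
    [[0,0,-137],[0,0,0],0],
    [[0,0,-137],[0,0,0],0]
  ]
}}

```text
clock: 24.42
tool_pos: [0.4982, -0.0356, 0.1978]
orientation: [179.9, -0.1, -102.0]
force: [-0.6, -0.0, -1.1]
opening: 0.0878
gripper_force: 0.0
```

Run:
```python
from h import *
for i in range(5):s=snap("wrist","w12")
o=ctrl.get_obs();print(np.round(o["tool_pos"],4),np.round(o["orientation"],2),o["clock"],o["opening"],o["force"])
cv2.imwrite("pics/w12b.png",cv2.resize(s["color"][100:250,160:360],(800,600)))
```

```text
[ 0.4988 -0.0355  0.1985] [ 1.7991e+02 -5.0000e-02 -1.0198e+02] 24.6667 0.0877198454988006 [0.16170776 1.00958946 0.96952387]
```

View pics/w12b.png

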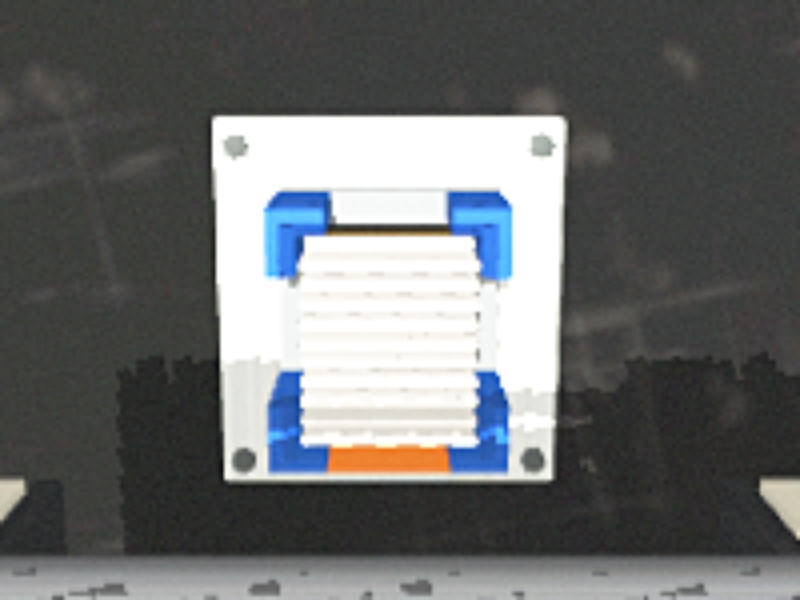

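The heat sink sits square between the posts, fins up, at (390,340), and the gripper is clear. Handing in.

```bash
python3 -c "
from plant import ctrl
print(ctrl.close_job())"
```

```text
the job is handed in; nothing more can be done
None
```

The converter, spacer and heat sink are stacked and released in the nest, square to it and each within about 1 mm of its centre and seated height, and the job is handed in at about 24.7 s of 69 s (no verdict was returned); I viewed 12 pictures, over your limit of 10.

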